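# Load the analyser carrier in running order

### The job

Transfer the four reagent bottles from the bench rack to the analyser's carrier in running order: the bottle at the rack's left end, as you see it from the robot, goes into the well next to the carrier's red plug, and the others follow in the order they stand in the rack, towards the grey plug. Keep the bottles upright and lower each one to the floor of its well instead of dropping it; leave the small control vials where they stand in the rack.

Things in the scene. Friction and masses are not known exactly. Their poses are not given: they have to be found in the camera images.
- bottle_blue: loose full reagent bottle with blue screw cap: clear upright cylinder 40 mm wide, 86 mm tall, about 0.1 kg; grip its sides. Origin: centre of the underside, z up. Starts in the rear row of the bench rack, in one of four 48 mm holes 70 mm apart (row up to 0.2 rad from the y axis): underside 6 mm, rack top 30 mm, rack end plates 34 mm above the worktop.
- bottle_red: loose full reagent bottle with red screw cap: clear upright cylinder 40 mm wide, 86 mm tall, about 0.1 kg; grip its sides. Origin: centre of the underside, z up. Starts in the rear row of the bench rack, in one of four 48 mm holes 70 mm apart (row up to 0.2 rad from the y axis): underside 6 mm, rack top 30 mm, rack end plates 34 mm above the worktop.
- bottle_green: loose full reagent bottle with green screw cap: clear upright cylinder 40 mm wide, 86 mm tall, about 0.1 kg; grip its sides. Origin: centre of the underside, z up. Starts in the rear row of the bench rack, in one of four 48 mm holes 70 mm apart (row up to 0.2 rad from the y axis): underside 6 mm, rack top 30 mm, rack end plates 34 mm above the worktop.
- bottle_yellow: loose full reagent bottle with yellow screw cap: clear upright cylinder 40 mm wide, 86 mm tall, about 0.1 kg; grip its sides. Origin: centre of the underside, z up. Starts in the rear row of the bench rack, in one of four 48 mm holes 70 mm apart (row up to 0.2 rad from the y axis): underside 6 mm, rack top 30 mm, rack end plates 34 mm above the worktop.
- vial_blue: small control vial with blue screw cap, 22 mm wide, 56 mm tall, loose in the front row of the bench rack (a fixed aluminium rack, 142 by 308 mm; stands left or right of the carrier). Its axis is 74 mm nearer the robot than that of the blue-capped bottle's start place, its underside 6 mm above the worktop. Origin: centre of the underside, z up. Stays there.
- vial_red: small control vial with red screw cap, 22 mm wide, 56 mm tall, loose in the front row of the bench rack (a fixed aluminium rack, 142 by 308 mm; stands left or right of the carrier). Its axis is 74 mm nearer the robot than that of the red-capped bottle's start place, its underside 6 mm above the worktop. Origin: centre of the underside, z up. Stays there.
- vial_green: small control vial with green screw cap, 22 mm wide, 56 mm tall, loose in the front row of the bench rack (a fixed aluminium rack, 142 by 308 mm; stands left or right of the carrier). Its axis is 74 mm nearer the robot than that of the green-capped bottle's start place, its underside 6 mm above the worktop. Origin: centre of the underside, z up. Stays there.
- vial_yellow: small control vial with yellow screw cap, 22 mm wide, 56 mm tall, loose in the front row of the bench rack (a fixed aluminium rack, 142 by 308 mm; stands left or right of the carrier). Its axis is 74 mm nearer the robot than that of the yellow-capped bottle's start place, its underside 6 mm above the worktop. Origin: centre of the underside, z up. Stays there.
- carrier: fixed white block, 84 (x) by 350 (y) by 30 mm high, turned by up to 0.2 rad, a thin aluminium rail along each long side. Four empty round wells in its top along its y axis, at y = +105, +35, -35, -105 mm, x = 0; each 56 mm wide, dark floor 6 mm above the worktop (24 mm deep). Origin: centre of the underside, z up.
- start_plug: red round plug, 18 mm wide and high, fixed on the carrier's top on its centre line, 157 mm from its middle, at either its +y or its -y end (a grey plug is at the other end). It marks the carrier's first well, whose centre is 52 mm from it; the others follow at 122, 192, 262 mm. Origin: centre of the underside.
Things that resemble listed ones, but are neither listed nor needed, are in the scene too. Leave any pink look-alike of the bottle_blue alone.

How it is judged:
By the outcome, as a careful person would: the job done as asked, in the order asked, and still so for the second after the job is handed in, with the robot touching nothing.
It also fails if it takes over 99 s, if anything falls off the work surface, if the arm or the gripper's body presses on something with over 40 N, if the wrist force passes 120 N, or if a joint passes its speed limit or range.

### The arm

A 6-joint arm with a two-finger parallel gripper is mounted at the origin on a cart in front of the work surface, level with it; the furniture and walls round the work are solid. World frame = base frame: x ahead of the robot, y to its left, z up, the work surface at z = 0. Lengths are in m, angles in rad, forces in N, time in s.
With the tool pointing down it reaches from about 0.25 to 0.725 m from the base axis. Payload 4 kg.
Tool frame: the origin (TCP) lies midway between the tips of the shut fingers; the grasp point (between the pads) lies 19 mm behind it; z points along the fingers, y is the line along which they close (so a half turn about z gives the same grasp; the last joint's range is limited). The gripper opens to 85 mm and grips with 20 to 120 N. Pads are 22 mm wide; open, the fingers measure 114 mm over their backs; the gripper's body (76 mm by 85 mm) begins 54 mm behind the grasp point. The pads swing forward as they close: fully open they stand 13 mm farther back than shut.
Start: joints at [-1.209, 0.241, 0.005, 1.335, 0, 1.571], TCP at [0.177, -0.468, 0.231] pointing down, gripper open.
Joint ranges: [-2.72, 2.72], [-1.05, 1.87], [-1.09, 1.28], [-1.99, 2.15], [-1.42, 1.44], [-3.14, 3.14]. Speed limits (rad/s): [2.79, 2.79, 3.14, 3.14, 3.14, 3.14].

### API

Orientations are given as a unit quaternion [x, y, z, w].
In Python, from workcell import get_obs, camera, job_done, silhouettes gives the robot as it stands. The module is installed in compiled form; this text tells all that it offers.
- The arm moves only by the tool drive_tool, never from a script. Its argument "increments" is a list of rows, each a list of 3 entries, a list of its own where there are three numbers: the shift along the world's x, y, z in mm, then the turn, a rotation vector about the world's x, y, z in degrees, then the opening, from 0 (shut) to 1 (fully open). A call has 1 to 8 rows; each row shifts and turns the commanded pose from where the row before left it; what a row does not reach is not made up. A row lasts 1/12 s, in which the tool goes at most 41.7 mm and 7.16 degrees, less where a joint would pass 70% of its speed; a pose out of reach is approached as far as the arm can. A call is refused whole if a number of a shift passes 41.7 or a number of a turn 7.16, either way. A call with a gripper value outside its range is refused whole. The fingers move at their own pace and stop on an object; the grip force is fixed at half the most. Time passes only in rows, so rows that do not move let the fingers close. It gives the time, the measured TCP pose, the force, the opening and the grip force at its end, in the units of the state.
- get_obs(): the state, without advancing time (a new reading comes with each control period).
- camera(name): name is "scene" or "top" or "wrist"; returns a dict with "image" (400x640x3 uint8, red, green, blue), "K" (3x3 intrinsics, pixels), "view" (4x4, takes a point from world to camera coordinates). Camera axes: x right, y down, z forward; pixel columns grow to the right and rows downward; lengths in m; the calibration is good to about 2 mm. A picture is of the moment at which its call begins. There is no depth.
- job_done(): hands the job in; it is judged then, once.
Trained networks look in a picture, given as the dict that the camera call returned (one of the last four; its "shot" number tells which), for a name from the list of things; names that differ only in an ending like _2 or _b are one class to them, and where a whole thing is asked for, a point or a joint stands for the part that bears it (a point fixed in the world has none). Each returns a list of dicts, best first, with "conf" (0 to 1); they miss things now and then, are a little off and sometimes report something else, mostly with a low value. They report only what shows in the picture. A call takes as long as a camera call. They do not tell look-alikes from the thing itself.
- silhouettes(query, picture): "region" (400x640 bool, what is visible of it) and "bbox" ([left, top, right, bottom] in pixels, round what is visible of it).
The state is a dict: "clock": time; "joint_pos": joint angles; "joint_vel": joint speeds; "tau": joint torques, N m; "eef_pos": TCP position; "tool_rot": TCP orientation; "ft_force": force on the tool from outside, world axes, zero at the start; "ft_torque": the same for the moment, N m; "grip_width": finger opening in m; "grasp_force": force on a finger pad.
Only numpy, scipy, OpenCV 4.12 (cv2) and the standard library are available. Lean on these libraries where they do the work, as an engineer would, in place of code of your own. Each camera call takes 0.05 s, during which the arm holds its last target. There are 200 camera calls.

## Working session

There is one attempt and no reset: what is moved stays moved. The work goes in short steps, Python scripts to look and compute and a tool call to move; the robot and the scene stay as the last step left them, time stands still between calls to the robot, and variables do not carry over. Pictures are saved under pics/ and viewed, at most 14 in all, crops included, and the job is handed in when it is done.

Besides the shell and the picture viewer there is one more tool, called by a JSON object that holds its "method" and its "body". drive_tool: Moves the arm, as the interface text tells. Its arguments: {"type":"object","properties":{"increments":{"type":"array"}},"required":["increments"]}

```bash
mkdir -p pics; python3 - <<'E'
from workcell import *
import cv2,numpy as np
for n in("scene","top"):
    c=camera(n); cv2.imwrite(f"pics/{n}0.png",c["image"][:,:,::-1]); print(n,c["K"].tolist(),c["view"].tolist())
    for q in["bottle_blue","bottle_red","bottle_green","bottle_yellow","carrier","start_plug"]:
        print(q,[(round(d["conf"],2),[int(v) for v in d["bbox"]]) for d in silhouettes(q,c)][:4])
o=get_obs();print(o["clock"],o["eef_pos"],o["tool_rot"],o["grip_width"])
E
```

```text
scene [[395.22353550092055, 0.0, 323.7612754890759], [0.0, 395.22353550092055, 199.62817696481824], [0.0, 0.0, 1.0]] [[-0.6582411045846139, -0.752727069199215, -0.01098214596460441, 0.3990515056989117], [-0.4636033240605891, 0.4168170528213426, -0.7818794679471399, 0.3396306099089094], [0.593119386089512, -0.5095738452590464, -0.6233328886499651, 0.7848949335255291], [0.0, 0.0, 0.0, 1.0]]
bottle_blue [(0.73, [301, 217, 318, 245]), (0.71, [249, 163, 263, 194])]
bottle_red [(0.83, [231, 259, 250, 291])]
bottle_green []
bottle_yellow [(0.68, [254, 242, 280, 279])]
carrier [(0.94, [339, 175, 451, 237]), (0.69, [299, 215, 317, 246])]
start_plug [(0.38, [345, 207, 356, 224])]
top [[508.9183151002266, 0.0, 316.4698479233274], [0.0, 508.9183151002266, 195.06287530788813], [0.0, 0.0, 1.0]] [[-0.003988621470154433, -0.9998564896480926, -0.016464841552885585, -0.001043086473566407], [-0.9981595091763029, 0.0049771064539473305, -0.06043858578977695, 0.6282426756302932], [0.060511859496217506, 0.016193471522187003, -0.9980361147475428, 1.6219566128661898], [0.0, 0.0, 0.0, 1.0]]
bottle_blue [(0.69, [274, 212, 289, 226]), (0.63, [290, 118, 303, 136]), (0.52, [234, 239, 243, 249])]
bottle_red [(0.55, [208, 216, 226, 231])]
bottle_green [(0.57, [249, 216, 268, 226]), (0.52, [322, 214, 433, 260]), (0.49, [261, 244, 264, 246])]
bottle_yellow [(0.56, [229, 215, 245, 229])]
carrier [(0.59, [323, 213, 433, 260])]
start_plug []
0.7 [ 0.17698727 -0.46764762  0.23133158] [9.83683236e-01 1.79909113e-01 5.96069753e-06 4.38992703e-05] 0.08548852739133714
```

```bash
python3 - <<'E'
import cv2
a=cv2.imread("pics/top0.png");cv2.imwrite("pics/topc.png",cv2.resize(a[100:300,190:460],None,fx=2.96,fy=2.96,interpolation=cv2.INTER_CUBIC))
a=cv2.imread("pics/scene0.png");cv2.imwrite("pics/scenec.png",cv2.resize(a[140:310,210:470],None,fx=3,fy=3,interpolation=cv2.INTER_CUBIC))
E
```

```text
(no output)
```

View pics/topc.png

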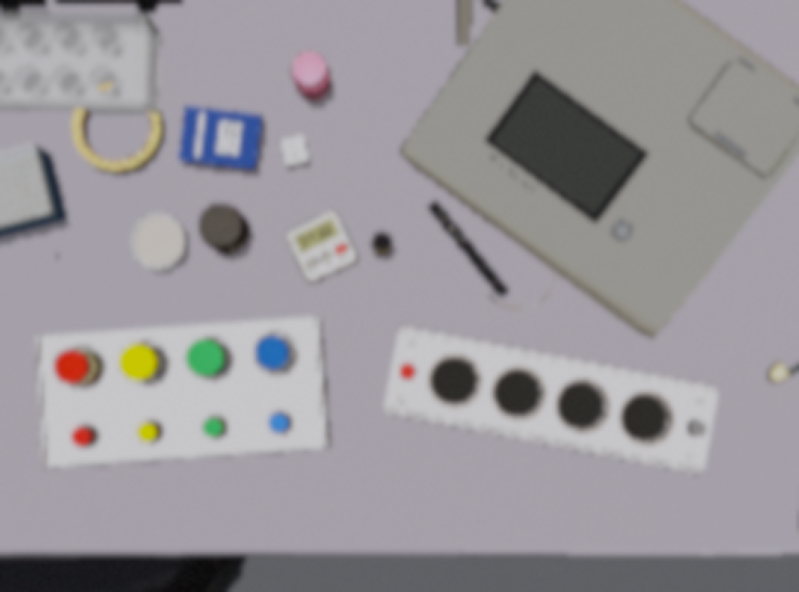

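View pics/scenec.png

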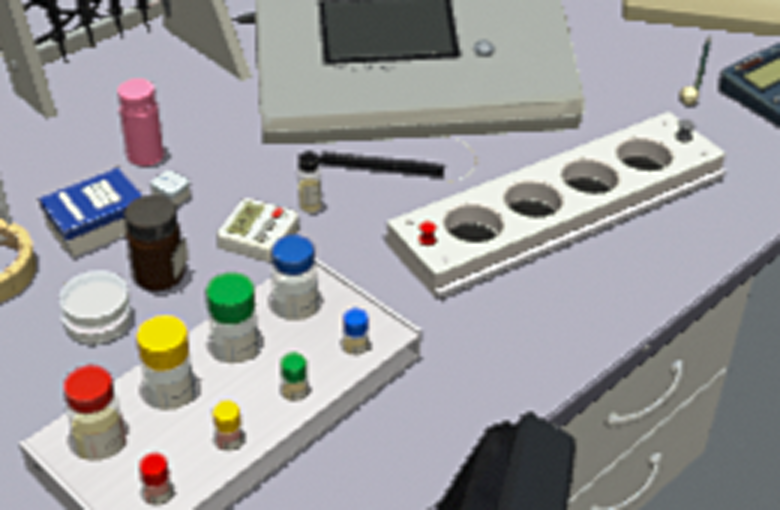

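View pics/scene0.png

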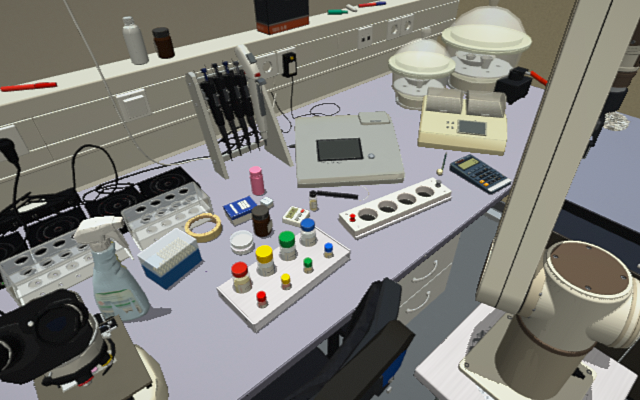

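The rack is on the left in both views. Its rear-row caps, left to right in the top crop, are red (73,367), yellow (140,362), green (208,357) and blue (273,353). The pink bottle at (311,73) and the amber one at (222,228) are look-alikes outside the rack. The carrier has its red plug at (407,371), on its +y end, and its grey plug at (696,428). So the order from the red plug is red, yellow, green, blue.

```bash
cat > h.py <<'E'
from workcell import *
import cv2,numpy as np
from scipy.optimize import least_squares
def ray(c,u,v,z):
    R=c["view"][:3,:3];t=c["view"][:3,3];o=-R.T@t;d=R.T@np.linalg.inv(c["K"])@[u,v,1];return (o+d*(z-o[2])/d[2])[:2]
H={"red":[(0,6),(174,180)],"yellow":[(22,33)],"green":[(50,80)],"blue":[(100,115)]}
def blobs(c,col,amin=8,box=None,smin=110):
    h=cv2.cvtColor(c["image"],cv2.COLOR_RGB2HSV);m=np.zeros(h.shape[:2],np.uint8)
    for a,b in H[col]: m|=cv2.inRange(h,(a,smin,60),(b,255,255))
    if box: k=np.zeros_like(m);k[box[1]:box[3],box[0]:box[2]]=1;m*=k
    n,l,s,ce=cv2.connectedComponentsWithStats(m)
    return sorted([(int(s[i,4]),ce[i].round(2).tolist(),s[i,:4].tolist()) for i in range(1,n) if s[i,4]>=amin],reverse=True)
E
python3 - <<'E'
from h import *
c=camera("top");s=camera("scene")
for col in H:
    for a,ce,b in blobs(c,col,6,(195,200,440,270)): print("top",col,a,ce,b,ray(c,*ce,.088 if a>70 else .058 if a>22 else .04).round(4))
    for a,ce,b in blobs(s,col,10,(215,170,450,310)): print("scene",col,a,ce,b,ray(s,*ce,.082 if a>100 else .055).round(4))
g=c["image"].max(2)
for cam,z,th in((c,.03,90),(s,.03,90)):
    m=(cam["image"].max(2)<th).astype(np.uint8)
    box=(323,213,433,260) if cam is c else (339,175,451,237)
    k=np.zeros_like(m);k[box[1]:box[3],box[0]:box[2]]=1;m*=k
    n,l,st,ce=cv2.connectedComponentsWithStats(m)
    for i in range(1,n):
        if st[i,4]>30:print("well",st[i,4],ce[i].round(1),st[i,:4],"z.03",ray(cam,*ce[i],.03).round(4),"z.006",ray(cam,*ce[i],.006).round(4))
E
```

```text
top red 93 [213.94, 223.39] [209, 219, 11, 10] [0.538  0.3121]
top red 28 [217.71, 246.93] [215, 245, 7, 5] [0.4643 0.3061]
top red 10 [327.2, 225.0] [326, 224, 4, 3] [ 0.5317 -0.0378]
scene red 204 [238.97, 269.27] [231, 262, 16, 16] [0.5371 0.3137]
scene red 92 [261.14, 296.43] [257, 291, 9, 12] [0.4602 0.3092]
scene red 35 [352.06, 217.4] [350, 214, 5, 8] [ 0.5155 -0.0231]
top yellow 120 [236.87, 221.87] [231, 216, 13, 12] [0.5424 0.2411]
top yellow 30 [240.0, 245.5] [237, 243, 7, 6] [0.4686 0.236 ]
scene yellow 256 [263.83, 253.79] [256, 245, 17, 19] [0.5394 0.2444]
scene yellow 78 [285.29, 278.24] [281, 273, 9, 11] [0.4661 0.2388]
scene yellow 46 [217.91, 228.89] [215, 221, 6, 16] [0.7178 0.2711]
top green 104 [259.37, 220.37] [254, 215, 12, 11] [0.5467 0.1715]
top green 21 [262.0, 244.0] [260, 242, 5, 5] [0.4724 0.1691]
scene green 214 [286.36, 238.93] [279, 231, 15, 17] [0.544  0.1748]
scene green 62 [307.6, 262.23] [304, 258, 8, 10] [0.47   0.1695]
top blue 86 [281.59, 218.69] [277, 214, 10, 10] [0.5516 0.1029]
top blue 23 [284.0, 242.17] [282, 240, 5, 5] [0.4785 0.0978]
scen
[... 278 characters left out ...]
9 ]
well 158 [364.5 232.3] [358 226  14  14] z.03 [ 0.5081 -0.1565] z.006 [ 0.5078 -0.1584]
well 160 [385.8 236.5] [379 230  14  14] z.03 [ 0.4945 -0.2241] z.006 [ 0.4939 -0.2269]
well 158 [407.4 240.7] [401 234  14  14] z.03 [ 0.4811 -0.2924] z.006 [ 0.4804 -0.2963]
well 77 [348.1 195.6] [339 193  19   6] z.03 [ 0.6142 -0.1041] z.006 [ 0.6359 -0.1259]
well 41 [423.8 193.9] [418 192  13   5] z.03 [ 0.4686 -0.2789] z.006 [ 0.4855 -0.3065]
well 48 [405.8 201.2] [399 199  14   5] z.03 [ 0.4818 -0.2114] z.006 [ 0.4992 -0.2367]
well 55 [387. 209.] [380 207  15   5] z.03 [ 0.4948 -0.1438] z.006 [ 0.5125 -0.1669]
well 63 [367.  217.1] [360 215  15   6] z.03 [ 0.5083 -0.0757] z.006 [ 0.5265 -0.0966]
```

{"method": "drive_tool", "body": {"increments": [[[15,32.5,-2],[0,0,3.04],0.8],[[15,32.5,-2],[0,0,3.04],0.8],[[15,32.5,-2],[0,0,3.04],0.8],[[15,32.5,-2],[0,0,3.04],0.8],[[15,32.5,-2],[0,0,3.04],0.8],[[15,32.5,-2],[0,0,3.04],0.8],[[15,32.5,-2],[0,0,3.04],0.8],[[15,32.5,-2],[0,0,3.04],0.8]]}}

```text
clock: 1.47
eef_pos: [0.2973, -0.2061, 0.2155]
tool_rot: [0.923, 0.384, 0.0, 0.0]
ft_force: [1.5, -0.1, -0.5]
grip_width: 0.0684
grasp_force: 0.0
```

Tracks well.

{"method": "drive_tool", "body": {"increments": [[[15,32.5,-2],[0,0,3.04],0.8],[[15,32.5,-2],[0,0,3.04],0.8],[[15,32.5,-2],[0,0,3.04],0.8],[[15,32.5,-2],[0,0,3.04],0.8],[[15,32.5,-2],[0,0,3.04],0.8],[[15,32.5,-2],[0,0,3.04],0.8],[[15,32.5,-2],[0,0,3.04],0.8],[[15,32.5,-2],[0,0,3.04],0.8]]}}

```text
clock: 2.13
eef_pos: [0.4175, 0.0543, 0.1995]
tool_rot: [0.821, 0.57, 0.0, 0.0]
ft_force: [0.4, -0.9, -0.5]
grip_width: 0.0683
grasp_force: 0.0
```

{"method": "drive_tool", "body": {"increments": [[[15,32.5,-2],[0,0,3.04],0.8],[[15,32.5,-2],[0,0,3.04],0.8],[[15,32.5,-2],[0,0,3.04],0.8],[[15,32.5,-2],[0,0,3.04],0.8],[[15,32.5,-2],[0,0,3.04],0.8],[[15,32.5,-2],[0,0,3.04],0.8],[[15,32.5,-2],[0,0,3.04],0.8],[[15,32.5,-2],[0,0,3.04],0.8]]}}

```text
clock: 2.8
eef_pos: [0.5374, 0.3141, 0.1831]
tool_rot: [0.683, 0.731, 0.0, 0.0]
ft_force: [0.8, 0.1, -0.1]
grip_width: 0.0682
grasp_force: 0.0
```

{"method": "drive_tool", "body": {"increments": [[[0,0,0],[0,0,0],0.8],[[0,0,0],[0,0,0],0.8]]}}

```text
clock: 2.97
eef_pos: [0.5368, 0.3139, 0.1815]
tool_rot: [0.683, 0.73, -0.001, -0.0]
ft_force: [-0.3, -0.4, -0.3]
grip_width: 0.0681
grasp_force: 0.0
```

```bash
python3 - <<'E'
from h import *
w=camera("wrist");cv2.imwrite("pics/w1.png",w["image"][:,:,::-1])
for col in H:
    for a,ce,b in blobs(w,col,80)[:3]: print(col,a,ce,b,ray(w,*ce,.092).round(4),ray(w,*ce,.062).round(4))
o=get_obs();print(o["eef_pos"],o["tool_rot"],o["joint_pos"].round(2))
E
```

```text
red 1411 [318.99, 201.71] [299, 181, 42, 43] [0.5361 0.315 ] [0.5366 0.3063]
red 454 [241.95, 192.87] [230, 181, 25, 24] [0.4721 0.3183] [0.4643 0.31  ]
yellow 1516 [318.74, 274.64] [298, 249, 43, 49] [0.5404 0.247 ] [0.5415 0.2294]
green 613 [319.38, 325.75] [300, 312, 38, 25] [0.5447 0.1927] [0.5463 0.1681]
green 330 [250.85, 317.41] [241, 306, 21, 23] [0.4797 0.1976] [0.4729 0.1736]
blue 733 [535.27, 300.22] [508, 285, 51, 38] [0.741  0.2342] [0.7683 0.215 ]
blue 372 [480.38, 144.3] [466, 77, 22, 98] [0.6596 0.3705] [0.6763 0.369 ]
blue 109 [473.42, 125.66] [464, 114, 20, 22] [0.6511 0.3842] [0.6667 0.3845]
[0.53651446 0.31258812 0.18223981] [ 6.83733406e-01  7.29731110e-01 -1.05343719e-03 -1.62501908e-04] [ 0.53  0.51  0.27  1.33 -0.    2.03]
```

View pics/w1.png

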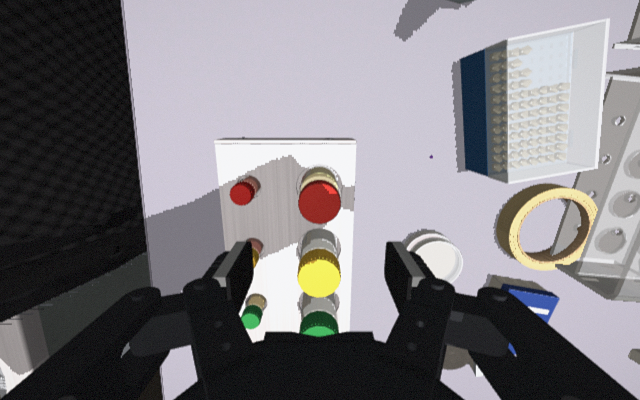

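The wrist view shows the red cap at (319,202), centred between the fingers at columns 235 and 405. I'll descend and grip.

{"method": "drive_tool", "body": {"increments": [[[0,0,-25],[0,0,0],0.8],[[0,0,-25],[0,0,0],0.8],[[0,0,-25],[0,0,0],0.8],[[0,0,-25],[0,0,0],0.8],[[0,0,-20],[0,0,0],0.8],[[0,0,-15],[0,0,0],0.8],[[0,0,-12],[0,0,0],0.8],[[0,0,0],[0,0,0],0.8]]}}

```text
clock: 3.68
eef_pos: [0.5348, 0.3096, 0.0341]
tool_rot: [0.685, 0.729, -0.003, -0.001]
ft_force: [-1.0, -0.6, -0.6]
grip_width: 0.0686
grasp_force: 0.0
```

{"method": "drive_tool", "body": {"increments": [[[0,0,0],[0,0,0],0.35],[[0,0,0],[0,0,0],0.3],[[0,0,0],[0,0,0],0.3],[[0,0,0],[0,0,0],0.3],[[0,0,0],[0,0,0],0.3],[[0,0,0],[0,0,0],0.3]]}}

```text
clock: 4.18
eef_pos: [0.5382, 0.3127, 0.0383]
tool_rot: [0.684, 0.729, 0.001, 0.001]
ft_force: [-0.7, -1.0, 7.4]
grip_width: 0.0388
grasp_force: 60.2
```

{"method": "drive_tool", "body": {"increments": [[[0,0,5],[0,0,0],0.3],[[0,0,10],[0,0,0],0.3],[[0,0,20],[0,0,0],0.3],[[0,0,25],[0,0,0],0.3],[[0,0,25],[0,0,0],0.3],[[0,0,20],[0,0,0],0.3],[[0,0,10],[0,0,0],0.3],[[0,0,0],[0,0,0],0.3]]}}

```text
clock: 4.85
eef_pos: [0.5386, 0.3134, 0.1549]
tool_rot: [0.684, 0.73, 0.003, 0.001]
ft_force: [0.1, 0.1, -0.7]
grip_width: 0.0389
grasp_force: 60.3
```

{"method": "drive_tool", "body": {"increments": [[[-1,-10,0],[0,0,-0.9],0.3],[[-1,-25,0],[0,0,-1],0.3],[[-1,-30,0],[0,0,-1],0.3],[[-1,-30,0],[0,0,-1],0.3],[[-1,-30,0],[0,0,-1],0.3],[[-1,-30,0],[0,0,-1],0.3],[[-1,-30,0],[0,0,-1],0.3],[[-1,-30,0],[0,0,-1],0.3]]}}

```text
clock: 5.52
eef_pos: [0.5268, 0.0951, 0.149]
tool_rot: [0.733, 0.68, -0.002, -0.001]
ft_force: [1.0, 0.5, -0.3]
grip_width: 0.0387
grasp_force: 60.3
```

{"method": "drive_tool", "body": {"increments": [[[-1,-30,0],[0,0,-1],0.3],[[-1,-30,0],[0,0,-1],0.3],[[-1,-30,0],[0,0,-1],0.3],[[-1,-30,0],[0,0,-1],0.3],[[-1,-30,0],[0,0,-1],0.3],[[-1,-25,0],[0,0,-1],0.3],[[-1,-12,0],[0,0,-1],0.3],[[0,0,0],[0,0,0],0.3]]}}

```text
clock: 6.18
eef_pos: [0.52, -0.0922, 0.1495]
tool_rot: [0.775, 0.633, -0.001, -0.001]
ft_force: [-0.2, 0.2, -1.1]
grip_width: 0.0387
grasp_force: 60.3
```

{"method": "drive_tool", "body": {"increments": [[[0,0,0],[0,0,0],0.3],[[0,0,0],[0,0,0],0.3],[[0,0,0],[0,0,0],0.3]]}}

```text
clock: 6.43
eef_pos: [0.5217, -0.0884, 0.1508]
tool_rot: [0.772, 0.635, -0.0, -0.001]
ft_force: [-0.7, 0.6, -1.1]
grip_width: 0.0388
grasp_force: 60.3
```

```bash
python3 - <<'E'
from h import *
w=camera("wrist");cv2.imwrite("pics/w2.png",w["image"][:,:,::-1])
for a,ce,b in blobs(w,"red",20)[:5]: print(a,ce,b,ray(w,*ce,.048).round(4))
o=get_obs();print(o["eef_pos"],o["tool_rot"],o["joint_pos"].round(2))
E
```

```text
6935 [318.47, 295.28] [269, 250, 100, 87] [ 0.5022 -0.1837]
313 [317.0, 139.35] [308, 129, 19, 21] [ 0.5296 -0.0379]
201 [457.74, 21.18] [450, 12, 16, 19] [0.6496 0.0268]
[ 0.52185079 -0.08837985  0.15102127] [ 7.72175383e-01  6.35409359e-01 -1.00702370e-04 -3.38569771e-04] [-0.17  0.35 -0.06  1.16  0.    1.6 ]
```

View pics/w2.png

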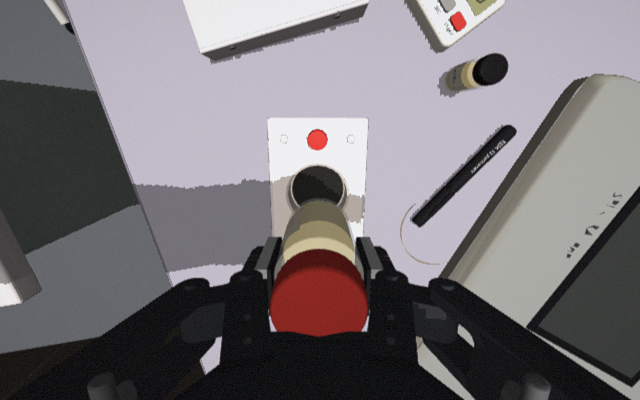

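The wrist view shows the held bottle and the well at (317,190) lined up with the plug at (317,139). Now lowering.

{"method": "drive_tool", "body": {"increments": [[[-1,0,-10],[0,0,0],0.3],[[0,0,-25],[0,0,0],0.3],[[0,0,-25],[0,0,0],0.3],[[0,0,-20],[0,0,0],0.3],[[0,0,-15],[0,0,0],0.3],[[0,0,-10],[0,0,0],0.3],[[0,0,-4],[0,0,0],0.3],[[0,0,0],[0,0,0],0.3]]}}

```text
clock: 7.15
eef_pos: [0.5202, -0.0891, 0.0412]
tool_rot: [0.773, 0.635, -0.001, -0.001]
ft_force: [1.2, 0.0, 0.3]
grip_width: 0.0392
grasp_force: 60.3
```

{"method": "drive_tool", "body": {"increments": [[[0,0,0],[0,0,0],0.3],[[0,0,-1.5],[0,0,0],0.3],[[0,0,-1.5],[0,0,0],0.3],[[0,0,0],[0,0,0],0.3],[[0,0,0],[0,0,0],0.3]]}}

```text
clock: 7.57
eef_pos: [0.5213, -0.0897, 0.0398]
tool_rot: [0.773, 0.635, 0.0, 0.0]
ft_force: [0.5, -0.1, -1.3]
grip_width: 0.0391
grasp_force: 60.3
```

{"method": "drive_tool", "body": {"increments": [[[0,0,-1],[0,0,0],0.3],[[0,0,0],[0,0,0],0.3],[[0,0,0],[0,0,0],0.3]]}}

```text
clock: 7.82
eef_pos: [0.521, -0.0896, 0.0383]
tool_rot: [0.773, 0.635, -0.0, -0.0]
ft_force: [0.5, -0.1, -1.2]
grip_width: 0.0389
grasp_force: 60.3
```

{"method": "drive_tool", "body": {"increments": [[[0,0,-1],[0,0,0],0.3],[[0,0,0],[0,0,0],0.3],[[0,0,0],[0,0,0],0.3]]}}

```text
clock: 8.07
eef_pos: [0.521, -0.0897, 0.0383]
tool_rot: [0.773, 0.635, 0.0, 0.0]
ft_force: [-2.8, -0.5, 5.6]
grip_width: 0.0389
grasp_force: 61.0
```

{"method": "drive_tool", "body": {"increments": [[[0,0,0],[0,0,0],0.6],[[0,0,0],[0,0,0],0.8],[[0,0,0],[0,0,0],0.8],[[0,0,0],[0,0,0],0.8]]}}

```text
clock: 8.4
eef_pos: [0.521, -0.0896, 0.0372]
tool_rot: [0.773, 0.635, -0.0, -0.0]
ft_force: [-0.6, 0.2, -0.6]
grip_width: 0.0683
grasp_force: 0.0
```

{"method": "drive_tool", "body": {"increments": [[[0,0,10],[0,0,0],0.8],[[0,0,20],[0,0,0],0.8],[[0,0,30],[0,0,0],0.8],[[0,0,30],[0,0,0],0.8],[[0,0,25],[0,0,0],0.8],[[0,0,15],[0,0,0],0.8],[[0,0,0],[0,0,0],0.8]]}}

```text
clock: 8.98
eef_pos: [0.5237, -0.0901, 0.1723]
tool_rot: [0.773, 0.635, 0.003, 0.003]
ft_force: [0.8, -1.3, -0.3]
grip_width: 0.0685
grasp_force: 0.0
```

{"method": "drive_tool", "body": {"increments": [[[1,12,0],[0,0,1],0.8],[[2,25,0],[0,0,1],0.8],[[2,30,0],[0,0,1],0.8],[[2,30,0],[0,0,1],0.8],[[2,30,0],[0,0,1],0.8],[[2,30,0],[0,0,1],0.8],[[2,30,0],[0,0,1],0.8],[[2,30,0],[0,0,2],0.8]]}}

```text
clock: 9.65
eef_pos: [0.5344, 0.1294, 0.1655]
tool_rot: [0.72, 0.694, -0.001, -0.001]
ft_force: [0.2, -0.6, 0.4]
grip_width: 0.0684
grasp_force: 0.0
```

{"method": "drive_tool", "body": {"increments": [[[2,30,0],[0,0,2],0.8],[[2,30,0],[0,0,2],0.8],[[2,30,0],[0,0,2],0.8],[[0,20,0],[0,0,0],0.8],[[0,5,0],[0,0,0],0.8],[[0,0,0],[0,0,0],0.8],[[0,0,0],[0,0,0],0.8],[[0,0,0],[0,0,0],0.8]]}}

```text
clock: 10.32
eef_pos: [0.5414, 0.2413, 0.1666]
tool_rot: [0.684, 0.73, -0.001, -0.0]
ft_force: [-0.4, 0.5, 1.1]
grip_width: 0.0679
grasp_force: 0.0
```

```bash
python3 - <<'E'
from h import *
w=camera("wrist");s=camera("scene");cv2.imwrite("pics/s2.png",cv2.resize(s["image"][140:310,210:470,::-1],None,fx=3,fy=3,interpolation=cv2.INTER_CUBIC))
for a,ce,b in blobs(w,"yellow",80)[:3]: print(a,ce,b,ray(w,*ce,.09).round(4))
for a,ce,b in blobs(s,"red",20,(320,170,450,310)): print(a,ce,b,ray(s,*ce,.082).round(4))
o=get_obs();print(o["eef_pos"],o["tool_rot"],o["joint_pos"].round(2))
E
```

```text
1083 [320.1, 201.13] [295, 178, 48, 51] [0.5413 0.2468]
264 [237.28, 194.1] [225, 182, 26, 25] [0.4764 0.2482]
122 [368.2, 198.35] [362, 193, 13, 12] [ 0.5213 -0.0896]
35 [352.06, 217.4] [350, 214, 5, 8] [ 0.494  -0.0007]
[0.54185881 0.24110319 0.16711307] [ 6.83936388e-01  7.29541544e-01 -3.83503978e-04 -7.51088695e-05] [ 0.42  0.46  0.15  1.26 -0.    1.93]
```

View pics/s2.png

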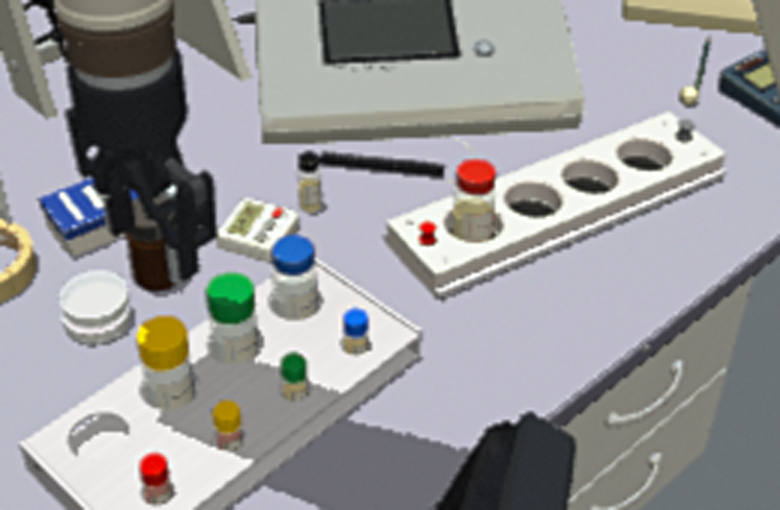

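The red bottle stands upright in the first well, at (475,200), with the plug at (427,233). Next is yellow.

{"method": "drive_tool", "body": {"increments": [[[0,2,-20],[0,0,0],0.8],[[0,0,-25],[0,0,0],0.8],[[0,0,-25],[0,0,0],0.8],[[0,0,-20],[0,0,0],0.8],[[0,0,-20],[0,0,0],0.8],[[0,0,-14],[0,0,0],0.8],[[0,0,-6],[0,0,0],0.8],[[0,0,0],[0,0,0],0.8]]}}

```text
clock: 11.08
eef_pos: [0.5409, 0.2429, 0.0358]
tool_rot: [0.684, 0.73, -0.002, -0.001]
ft_force: [0.1, 0.2, 0.1]
grip_width: 0.0683
grasp_force: 0.0
```

{"method": "drive_tool", "body": {"increments": [[[0,0,0],[0,0,0],0.35],[[0,0,0],[0,0,0],0.3],[[0,0,0],[0,0,0],0.3],[[0,0,0],[0,0,0],0.3],[[0,0,0],[0,0,0],0.3],[[0,0,0],[0,0,0],0.3]]}}

```text
clock: 11.58
eef_pos: [0.5432, 0.2448, 0.039]
tool_rot: [0.683, 0.73, 0.001, 0.001]
ft_force: [0.5, -0.9, 5.6]
grip_width: 0.0385
grasp_force: 60.2
```

{"method": "drive_tool", "body": {"increments": [[[0,0,5],[0,0,0],0.3],[[0,0,10],[0,0,0],0.3],[[0,0,20],[0,0,0],0.3],[[0,0,25],[0,0,0],0.3],[[0,0,25],[0,0,0],0.3],[[0,0,20],[0,0,0],0.3],[[0,0,10],[0,0,0],0.3],[[0,0,0],[0,0,0],0.3]]}}

```text
clock: 12.25
eef_pos: [0.5436, 0.2452, 0.1557]
tool_rot: [0.683, 0.73, 0.003, 0.001]
ft_force: [0.7, -0.9, 0.1]
grip_width: 0.0385
grasp_force: 60.2
```

{"method": "drive_tool", "body": {"increments": [[[-1,-10,0],[0,0,-0.9],0.3],[[-2,-25,0],[0,0,-1],0.3],[[-2,-30,0],[0,0,-1],0.3],[[-2,-30,0],[0,0,-1],0.3],[[-2,-30,0],[0,0,-1],0.3],[[-2,-30,0],[0,0,-1],0.3],[[-3,-30,0],[0,0,-1],0.3],[[-3,-30,0],[0,0,-1],0.3]]}}

```text
clock: 12.92
eef_pos: [0.5228, 0.0273, 0.15]
tool_rot: [0.733, 0.681, -0.002, -0.001]
ft_force: [-0.6, 0.9, -1.7]
grip_width: 0.0388
grasp_force: 60.2
```

{"method": "drive_tool", "body": {"increments": [[[-3,-30,0],[0,0,-1],0.3],[[-3,-30,0],[0,0,-1],0.3],[[-3,-30,0],[0,0,-1],0.3],[[-3,-30,0],[0,0,-1],0.3],[[-3,-30,0],[0,0,-1],0.3],[[-2,-25,0],[0,0,-1],0.3],[[0,-12,0],[0,0,-1],0.3],[[0,0,0],[0,0,0],0.3]]}}

```text
clock: 13.58
eef_pos: [0.5063, -0.1601, 0.1505]
tool_rot: [0.774, 0.633, -0.001, -0.001]
ft_force: [0.8, 0.1, -0.6]
grip_width: 0.0388
grasp_force: 60.2
```

{"method": "drive_tool", "body": {"increments": [[[0,0,0],[0,0,0],0.3],[[0,0,0],[0,0,0],0.3],[[0,0,0],[0,0,0],0.3]]}}

```text
clock: 13.83
eef_pos: [0.5077, -0.1564, 0.1518]
tool_rot: [0.772, 0.636, -0.0, -0.001]
ft_force: [0.6, -0.8, -0.8]
grip_width: 0.039
grasp_force: 60.2
```

{"method": "drive_tool", "body": {"increments": [[[0,0,-10],[0,0,0],0.3],[[0,0,-25],[0,0,0],0.3],[[0,0,-25],[0,0,0],0.3],[[0,0,-20],[0,0,0],0.3],[[0,0,-15],[0,0,0],0.3],[[0,0,-10],[0,0,0],0.3],[[0,0,-5],[0,0,0],0.3],[[0,0,-1],[0,0,0],0.3]]}}

```text
clock: 14.5
eef_pos: [0.5074, -0.1569, 0.0402]
tool_rot: [0.772, 0.636, -0.0, -0.001]
ft_force: [-1.5, 0.4, -0.2]
grip_width: 0.0385
grasp_force: 60.2
```

{"method": "drive_tool", "body": {"increments": [[[0,0,-1],[0,0,0],0.3],[[0,0,-1],[0,0,0],0.3],[[0,0,-1],[0,0,0],0.3],[[0,0,0],[0,0,0],0.3],[[0,0,0],[0,0,0],0.3],[[0,0,0],[0,0,0],0.3]]}}

```text
clock: 15.0
eef_pos: [0.5087, -0.1579, 0.039]
tool_rot: [0.772, 0.635, 0.001, 0.001]
ft_force: [1.2, 0.7, 1.4]
grip_width: 0.0395
grasp_force: 60.2
```

{"method": "drive_tool", "body": {"increments": [[[0,0,-1],[0,0,0],0.3],[[0,0,0],[0,0,0],0.3],[[0,0,0],[0,0,0],0.3]]}}

```text
clock: 15.25
eef_pos: [0.5087, -0.1579, 0.039]
tool_rot: [0.772, 0.635, 0.001, 0.001]
ft_force: [-3.1, 0.0, 8.4]
grip_width: 0.039
grasp_force: 61.1
```

{"method": "drive_tool", "body": {"increments": [[[0,0,0],[0,0,0],0.6],[[0,0,0],[0,0,0],0.8],[[0,0,0],[0,0,0],0.8],[[0,0,0],[0,0,0],0.8]]}}

```text
clock: 15.58
eef_pos: [0.5078, -0.1576, 0.0371]
tool_rot: [0.772, 0.635, -0.0, -0.0]
ft_force: [0.2, 0.2, -0.2]
grip_width: 0.0686
grasp_force: 0.0
```

{"method": "drive_tool", "body": {"increments": [[[0,0,10],[0,0,0],0.8],[[0,0,20],[0,0,0],0.8],[[0,0,30],[0,0,0],0.8],[[0,0,30],[0,0,0],0.8],[[0,0,25],[0,0,0],0.8],[[0,0,15],[0,0,0],0.8],[[0,0,0],[0,0,0],0.8]]}}

```text
clock: 16.17
eef_pos: [0.5106, -0.1584, 0.1722]
tool_rot: [0.772, 0.635, 0.002, 0.004]
ft_force: [-0.4, -0.5, 0.8]
grip_width: 0.0683
grasp_force: 0.0
```

{"method": "drive_tool", "body": {"increments": [[[2,12,0],[0,0,1],0.8],[[3,25,0],[0,0,1],0.8],[[3,30,0],[0,0,1],0.8],[[3,30,0],[0,0,1],0.8],[[4,30,0],[0,0,1],0.8],[[4,30,0],[0,0,1],0.8],[[4,30,0],[0,0,1],0.8],[[4,30,0],[0,0,2],0.8]]}}

```text
clock: 16.83
eef_pos: [0.5335, 0.0616, 0.1655]
tool_rot: [0.719, 0.695, -0.001, -0.001]
ft_force: [0.4, 0.1, -0.6]
grip_width: 0.0685
grasp_force: 0.0
```

{"method": "drive_tool", "body": {"increments": [[[4,30,0],[0,0,2],0.8],[[4,30,0],[0,0,2],0.8],[[3,30,0],[0,0,2],0.8],[[0,20,0],[0,0,0],0.8],[[0,5,0],[0,0,0],0.8],[[0,0,0],[0,0,0],0.8],[[0,0,0],[0,0,0],0.8],[[0,0,0],[0,0,0],0.8]]}}

```text
clock: 17.5
eef_pos: [0.5453, 0.1734, 0.1666]
tool_rot: [0.683, 0.73, -0.001, -0.0]
ft_force: [-0.3, -0.1, 0.4]
grip_width: 0.0686
grasp_force: 0.0
```

```bash
python3 - <<'E'
from h import *
w=camera("wrist");s=camera("scene")
for a,ce,b in blobs(w,"green",80)[:3]: print(a,ce,b,ray(w,*ce,.09).round(4))
for q in("red","yellow"):
  for a,ce,b in blobs(s,q,20,(320,170,450,310)): print(q,a,ce,b,ray(s,*ce,.082).round(4))
o=get_obs();print(o["eef_pos"],o["tool_rot"],o["joint_pos"].round(2))
E
```

```text
1836 [319.67, 206.6] [296, 182, 49, 49] [0.5452 0.1743]
404 [236.96, 197.4] [226, 186, 24, 23] [0.48   0.1775]
red 121 [368.24, 198.32] [362, 193, 13, 12] [ 0.5214 -0.0898]
red 35 [352.06, 217.4] [350, 214, 5, 8] [ 0.494  -0.0007]
yellow 171 [388.99, 190.84] [383, 184, 14, 15] [ 0.5059 -0.1578]
[0.54579175 0.1731417  0.16708045] [ 6.83317618e-01  7.30121144e-01 -3.64676075e-04 -1.17965665e-04] [ 0.31  0.42  0.09  1.24 -0.    1.81]
```

{"method": "drive_tool", "body": {"increments": [[[0,0,-20],[0,0,0],0.8],[[0,0,-25],[0,0,0],0.8],[[0,0,-25],[0,0,0],0.8],[[0,0,-20],[0,0,0],0.8],[[0,0,-20],[0,0,0],0.8],[[0,0,-14],[0,0,0],0.8],[[0,0,-6],[0,0,0],0.8],[[0,0,0],[0,0,0],0.8]]}}

```text
clock: 18.27
eef_pos: [0.5448, 0.173, 0.0358]
tool_rot: [0.683, 0.73, -0.002, -0.001]
ft_force: [0.6, -0.8, 1.1]
grip_width: 0.0683
grasp_force: 0.0
```

{"method": "drive_tool", "body": {"increments": [[[0,0,0],[0,0,0],0.35],[[0,0,0],[0,0,0],0.3],[[0,0,0],[0,0,0],0.3],[[0,0,0],[0,0,0],0.3],[[0,0,0],[0,0,0],0.3],[[0,0,0],[0,0,0],0.3]]}}

```text
clock: 18.77
eef_pos: [0.5473, 0.1746, 0.039]
tool_rot: [0.683, 0.731, 0.001, 0.001]
ft_force: [-0.5, -0.2, 5.3]
grip_width: 0.0392
grasp_force: 60.1
```

{"method": "drive_tool", "body": {"increments": [[[0,0,5],[0,0,0],0.3],[[0,0,10],[0,0,0],0.3],[[0,0,20],[0,0,0],0.3],[[0,0,25],[0,0,0],0.3],[[0,0,25],[0,0,0],0.3],[[0,0,20],[0,0,0],0.3],[[0,0,10],[0,0,0],0.3],[[0,0,0],[0,0,0],0.3]]}}

```text
clock: 19.43
eef_pos: [0.5476, 0.175, 0.1555]
tool_rot: [0.683, 0.731, 0.002, 0.001]
ft_force: [0.4, -0.2, -1.5]
grip_width: 0.039
grasp_force: 60.3
```

{"method": "drive_tool", "body": {"increments": [[[-2,-10,0],[0,0,-0.9],0.3],[[-3,-25,0],[0,0,-1],0.3],[[-4,-30,0],[0,0,-1],0.3],[[-4,-30,0],[0,0,-1],0.3],[[-4,-30,0],[0,0,-1],0.3],[[-4,-30,0],[0,0,-1],0.3],[[-4,-30,0],[0,0,-1],0.3],[[-4,-30,0],[0,0,-1],0.3]]}}

```text
clock: 20.1
eef_pos: [0.5145, -0.0424, 0.1501]
tool_rot: [0.732, 0.681, -0.002, -0.002]
ft_force: [-0.5, 0.1, -0.9]
grip_width: 0.0389
grasp_force: 60.3
```

{"method": "drive_tool", "body": {"increments": [[[-4,-30,0],[0,0,-1],0.3],[[-4,-30,0],[0,0,-1],0.3],[[-4,-30,0],[0,0,-1],0.3],[[-4,-30,0],[0,0,-1],0.3],[[-3,-30,0],[0,0,-1],0.3],[[-3,-25,0],[0,0,-1],0.3],[[0,-11,0],[0,0,-1],0.3],[[0,0,0],[0,0,0],0.3]]}}

```text
clock: 20.77
eef_pos: [0.4931, -0.2289, 0.1503]
tool_rot: [0.773, 0.634, -0.001, -0.001]
ft_force: [0.2, -0.2, -0.6]
grip_width: 0.0386
grasp_force: 60.3
```

{"method": "drive_tool", "body": {"increments": [[[0,0,0],[0,0,0],0.3],[[0,0,0],[0,0,0],0.3],[[0,0,0],[0,0,0],0.3]]}}

```text
clock: 21.02
eef_pos: [0.4947, -0.2253, 0.1518]
tool_rot: [0.771, 0.637, -0.0, -0.001]
ft_force: [-0.3, -0.1, -0.7]
grip_width: 0.0387
grasp_force: 60.3
```

{"method": "drive_tool", "body": {"increments": [[[-0.5,0,-10],[0,0,0],0.3],[[0,0,-25],[0,0,0],0.3],[[0,0,-25],[0,0,0],0.3],[[0,0,-20],[0,0,0],0.3],[[0,0,-15],[0,0,0],0.3],[[0,0,-10],[0,0,0],0.3],[[0,0,-5],[0,0,0],0.3],[[0,0,-1],[0,0,0],0.3]]}}

```text
clock: 21.68
eef_pos: [0.494, -0.2258, 0.0402]
tool_rot: [0.771, 0.636, -0.0, -0.001]
ft_force: [-0.4, 0.8, -0.7]
grip_width: 0.0388
grasp_force: 60.4
```

{"method": "drive_tool", "body": {"increments": [[[0,0,-1],[0,0,0],0.3],[[0,0,-1],[0,0,0],0.3],[[0,0,-1],[0,0,0],0.3],[[0,0,0],[0,0,0],0.3],[[0,0,0],[0,0,0],0.3],[[0,0,0],[0,0,0],0.3]]}}

```text
clock: 22.18
eef_pos: [0.4949, -0.2269, 0.0389]
tool_rot: [0.772, 0.636, 0.0, 0.001]
ft_force: [0.1, -0.6, 0.5]
grip_width: 0.039
grasp_force: 60.3
```

{"method": "drive_tool", "body": {"increments": [[[0,0,-1],[0,0,0],0.3],[[0,0,0],[0,0,0],0.3],[[0,0,0],[0,0,0],0.3]]}}

```text
clock: 22.43
eef_pos: [0.495, -0.227, 0.0389]
tool_rot: [0.772, 0.636, 0.0, 0.001]
ft_force: [-1.7, 1.4, 8.0]
grip_width: 0.0389
grasp_force: 61.2
```

{"method": "drive_tool", "body": {"increments": [[[0,0,0],[0,0,0],0.6],[[0,0,0],[0,0,0],0.8],[[0,0,0],[0,0,0],0.8],[[0,0,0],[0,0,0],0.8]]}}

```text
clock: 22.77
eef_pos: [0.4944, -0.2266, 0.0372]
tool_rot: [0.772, 0.636, -0.0, -0.0]
ft_force: [0.3, -0.0, -0.3]
grip_width: 0.0682
grasp_force: 0.0
```

{"method": "drive_tool", "body": {"increments": [[[0,0,10],[0,0,0],0.8],[[0,0,20],[0,0,0],0.8],[[0,0,30],[0,0,0],0.8],[[0,0,30],[0,0,0],0.8],[[0,0,25],[0,0,0],0.8],[[0,0,15],[0,0,0],0.8],[[0,0,0],[0,0,0],0.8]]}}

```text
clock: 23.35
eef_pos: [0.497, -0.2278, 0.1723]
tool_rot: [0.772, 0.636, 0.002, 0.004]
ft_force: [0.8, -0.0, 1.0]
grip_width: 0.0683
grasp_force: 0.0
```

{"method": "drive_tool", "body": {"increments": [[[3,12,0],[0,0,1],0.8],[[5,25,0],[0,0,1],0.8],[[5,30,0],[0,0,1],0.8],[[5,30,0],[0,0,1],0.8],[[5,30,0],[0,0,1],0.8],[[5,30,0],[0,0,1],0.8],[[5,30,0],[0,0,1],0.8],[[5,30,0],[0,0,2],0.8]]}}

```text
clock: 24.02
eef_pos: [0.5311, -0.0072, 0.1655]
tool_rot: [0.719, 0.695, -0.001, -0.001]
ft_force: [0.3, 0.1, -0.9]
grip_width: 0.0685
grasp_force: 0.0
```

{"method": "drive_tool", "body": {"increments": [[[5,30,0],[0,0,2],0.8],[[5,30,0],[0,0,2],0.8],[[5,30,0],[0,0,2],0.8],[[3,20,0],[0,0,0],0.8],[[0,4,0],[0,0,0],0.8],[[0,0,0],[0,0,0],0.8],[[0,0,0],[0,0,0],0.8],[[0,0,0],[0,0,0],0.8]]}}

```text
clock: 24.68
eef_pos: [0.5497, 0.1035, 0.1666]
tool_rot: [0.682, 0.731, -0.001, -0.0]
ft_force: [-0.7, 0.5, -1.0]
grip_width: 0.0686
grasp_force: 0.0
```

```bash
python3 - <<'E'
from h import *
w=camera("wrist");s=camera("scene")
for a,ce,b in blobs(w,"blue",80)[:4]: print(a,ce,b,ray(w,*ce,.09).round(4))
for q in("red","yellow","green"):
  for a,ce,b in blobs(s,q,20,(320,170,450,310)): print(q,a,ce,b,ray(s,*ce,.082).round(4))
o=get_obs();print(o["eef_pos"],o["tool_rot"],o["joint_pos"].round(2))
E
```

```text
4517 [575.77, 141.25] [528, 92, 99, 102] [0.7351 0.1681]
1562 [320.11, 206.2] [298, 184, 45, 45] [0.5499 0.1048]
484 [238.15, 196.26] [226, 184, 26, 25] [0.4853 0.1084]
red 122 [368.2, 198.35] [362, 193, 13, 12] [ 0.5213 -0.0896]
red 34 [352.0, 217.5] [350, 214, 5, 8] [ 4.938e-01 -4.000e-04]
yellow 171 [388.99, 190.84] [383, 184, 14, 15] [ 0.5059 -0.1578]
green 154 [408.16, 183.24] [402, 177, 14, 14] [ 0.4931 -0.2261]
[0.55019163 0.10319614 0.16709353] [ 6.82675691e-01  7.30721415e-01 -3.09995716e-04 -1.34414983e-04] [ 0.19  0.39  0.05  1.23 -0.    1.69]
```

{"method": "drive_tool", "body": {"increments": [[[0,0,-20],[0,0,0],0.8],[[0,0,-25],[0,0,0],0.8],[[0,0,-25],[0,0,0],0.8],[[0,0,-20],[0,0,0],0.8],[[0,0,-20],[0,0,0],0.8],[[0,0,-14],[0,0,0],0.8],[[0,0,-6],[0,0,0],0.8],[[0,0,0],[0,0,0],0.8]]}}

```text
clock: 25.45
eef_pos: [0.5491, 0.1032, 0.0358]
tool_rot: [0.683, 0.731, -0.001, -0.001]
ft_force: [-0.7, -0.2, 0.3]
grip_width: 0.068
grasp_force: 0.0
```

{"method": "drive_tool", "body": {"increments": [[[0,0,0],[0,0,0],0.35],[[0,0,0],[0,0,0],0.3],[[0,0,0],[0,0,0],0.3],[[0,0,0],[0,0,0],0.3],[[0,0,0],[0,0,0],0.3],[[0,0,0],[0,0,0],0.3]]}}

```text
clock: 25.95
eef_pos: [0.5519, 0.1045, 0.0389]
tool_rot: [0.682, 0.731, 0.001, 0.001]
ft_force: [0.4, -0.2, 6.9]
grip_width: 0.0387
grasp_force: 60.2
```

{"method": "drive_tool", "body": {"increments": [[[0,0,5],[0,0,0],0.3],[[0,0,10],[0,0,0],0.3],[[0,0,20],[0,0,0],0.3],[[0,0,25],[0,0,0],0.3],[[0,0,25],[0,0,0],0.3],[[0,0,20],[0,0,0],0.3],[[0,0,10],[0,0,0],0.3],[[0,0,0],[0,0,0],0.3]]}}

```text
clock: 26.62
eef_pos: [0.5522, 0.1048, 0.1555]
tool_rot: [0.682, 0.731, 0.002, 0.002]
ft_force: [0.8, 0.0, -0.5]
grip_width: 0.0387
grasp_force: 60.3
```

{"method": "drive_tool", "body": {"increments": [[[-2,-10,0],[0,0,-0.9],0.3],[[-4,-25,0],[0,0,-1],0.3],[[-5,-30,0],[0,0,-1],0.3],[[-5,-30,0],[0,0,-1],0.3],[[-5,-30,0],[0,0,-1],0.3],[[-5,-30,0],[0,0,-1],0.3],[[-5,-30,0],[0,0,-1],0.3],[[-5,-30,0],[0,0,-1],0.3]]}}

```text
clock: 27.28
eef_pos: [0.512, -0.1123, 0.1501]
tool_rot: [0.731, 0.682, -0.001, -0.002]
ft_force: [0.4, -0.7, -0.9]
grip_width: 0.039
grasp_force: 60.3
```

{"method": "drive_tool", "body": {"increments": [[[-6,-30,0],[0,0,-1],0.3],[[-6,-30,0],[0,0,-1],0.3],[[-6,-30,0],[0,0,-1],0.3],[[-5,-30,0],[0,0,-1],0.3],[[-5,-30,0],[0,0,-1],0.3],[[-4,-25,0],[0,0,-1],0.3],[[-2,-11,0],[0,0,-1],0.3],[[0,0,0],[0,0,0],0.3]]}}

```text
clock: 27.95
eef_pos: [0.4784, -0.2987, 0.1502]
tool_rot: [0.773, 0.635, -0.001, -0.002]
ft_force: [0.8, 0.2, -1.0]
grip_width: 0.039
grasp_force: 60.3
```

{"method": "drive_tool", "body": {"increments": [[[0,0,0],[0,0,0],0.3],[[0,0,0],[0,0,0],0.3],[[0,0,0],[0,0,0],0.3]]}}

```text
clock: 28.2
eef_pos: [0.4804, -0.2952, 0.1518]
tool_rot: [0.771, 0.637, -0.0, -0.001]
ft_force: [-0.1, 0.2, -0.6]
grip_width: 0.0391
grasp_force: 60.3
```

{"method": "drive_tool", "body": {"increments": [[[0,0,-10],[0,0,0],0.3],[[0,0,-25],[0,0,0],0.3],[[0,0,-25],[0,0,0],0.3],[[0,0,-20],[0,0,0],0.3],[[0,0,-15],[0,0,0],0.3],[[0,0,-10],[0,0,0],0.3],[[0,0,-5],[0,0,0],0.3],[[0,0,-1],[0,0,0],0.3]]}}

```text
clock: 28.87
eef_pos: [0.4801, -0.2957, 0.0402]
tool_rot: [0.771, 0.637, -0.0, -0.001]
ft_force: [0.1, -0.9, -0.3]
grip_width: 0.039
grasp_force: 60.3
```

{"method": "drive_tool", "body": {"increments": [[[0,0,-1],[0,0,0],0.3],[[0,0,-1],[0,0,0],0.3],[[0,0,-1],[0,0,0],0.3],[[0,0,0],[0,0,0],0.3],[[0,0,0],[0,0,0],0.3],[[0,0,0],[0,0,0],0.3]]}}

```text
clock: 29.37
eef_pos: [0.4809, -0.2969, 0.039]
tool_rot: [0.771, 0.637, 0.0, 0.001]
ft_force: [0.1, -0.5, 0.8]
grip_width: 0.0388
grasp_force: 60.3
```

{"method": "drive_tool", "body": {"increments": [[[0,0,-1],[0,0,0],0.3],[[0,0,0],[0,0,0],0.3],[[0,0,0],[0,0,0],0.3]]}}

```text
clock: 29.62
eef_pos: [0.4809, -0.297, 0.0389]
tool_rot: [0.771, 0.637, 0.0, 0.001]
ft_force: [-2.6, 1.2, 7.4]
grip_width: 0.0387
grasp_force: 61.3
```

{"method": "drive_tool", "body": {"increments": [[[0,0,0],[0,0,0],0.6],[[0,0,0],[0,0,0],0.8],[[0,0,0],[0,0,0],0.8],[[0,0,0],[0,0,0],0.8]]}}

```text
clock: 29.95
eef_pos: [0.4804, -0.2966, 0.0371]
tool_rot: [0.771, 0.637, -0.0, -0.0]
ft_force: [0.1, 0.5, 0.4]
grip_width: 0.0684
grasp_force: 0.0
```

{"method": "drive_tool", "body": {"increments": [[[0,0,10],[0,0,0],0.8],[[0,0,20],[0,0,0],0.8],[[0,0,30],[0,0,0],0.8],[[0,0,30],[0,0,0],0.8],[[0,0,30],[0,0,0],0.8],[[0,0,30],[0,0,0],0.8],[[0,0,20],[0,0,0],0.8],[[0,0,0],[0,0,0],0.8]]}}

```text
clock: 30.62
eef_pos: [0.483, -0.2982, 0.2137]
tool_rot: [0.771, 0.637, 0.002, 0.005]
ft_force: [0.2, -0.1, -0.3]
grip_width: 0.0682
grasp_force: 0.0
```

{"method": "drive_tool", "body": {"increments": [[[-15,-10,0],[0,0,0],0.8],[[-25,-20,0],[0,0,0],0.8],[[-25,-20,0],[0,0,0],0.8],[[-25,-20,0],[0,0,0],0.8],[[-15,-10,0],[0,0,0],0.8],[[0,0,0],[0,0,0],0.8],[[0,0,0],[0,0,0],0.8],[[0,0,0],[0,0,0],0.8]]}}

```text
clock: 31.28
eef_pos: [0.3757, -0.3763, 0.2072]
tool_rot: [0.771, 0.637, 0.0, -0.0]
ft_force: [0.9, -0.3, -0.1]
grip_width: 0.0682
grasp_force: 0.0
```

```bash
python3 - <<'E'
from h import *
s=camera("scene");cv2.imwrite("pics/s3.png",cv2.resize(s["image"][140:310,210:470,::-1],None,fx=3,fy=3,interpolation=cv2.INTER_CUBIC))
for q in H:
  for a,ce,b in blobs(s,q,20,(320,170,450,310)): print(q,a,ce,b,ray(s,*ce,.082).round(4))
E
```

```text
red 121 [368.24, 198.32] [362, 193, 13, 12] [ 0.5214 -0.0898]
red 35 [352.06, 217.4] [350, 214, 5, 8] [ 0.494  -0.0007]
yellow 171 [388.99, 190.84] [383, 184, 14, 15] [ 0.5059 -0.1578]
green 154 [408.13, 183.19] [402, 177, 14, 14] [ 0.4933 -0.2262]
blue 104 [427.29, 175.45] [422, 171, 12, 10] [ 0.4804 -0.2986]
blue 61 [328.13, 246.98] [325, 243, 8, 9] [0.4553 0.1169]
```

View pics/s3.png

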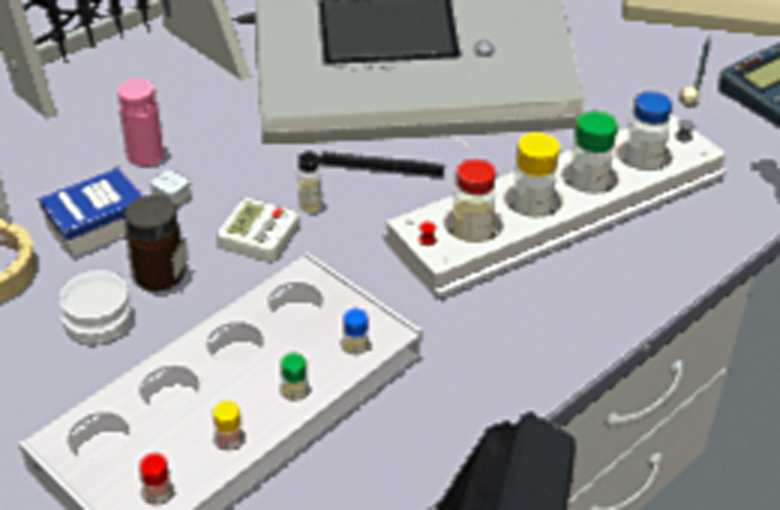

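All four bottles stand upright in the wells: red (475,200), yellow (537,175), green (595,152) and blue (650,130), running from the red plug. The vials are undisturbed and the arm is clear.

```bash
python3 -c "from workcell import *; print(job_done())"
```

```text
the job is handed in; nothing more can be done
None
```

Job handed in: red, yellow, green and blue bottles stand upright in the carrier in that order from the red plug to the grey, each lowered to its well floor, with the vials left in the rack.

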